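# Hang the slide rack on the drip hook

## Task

Lift the staining rack full of glass slides out of its glass dish and hang it by its wire handle on the hook of the drip stand, so that it hangs freely and level with the hook in the kink at the middle of the handle. The hook's height is not known beforehand and the hook is sprung, so find it gently: never push hard against the stand or its hook, and let go of the rack only once the hook carries it, so that it does not drop. Leave the dish, the bottle, the jar and the tip box where they are.

Things in the scene. Friction and masses are not known exactly. Their poses are not given: they have to be found in the camera images.
- dish: Loose open glass dish, 64 (x) by 142 (y) by 55 mm high, wall 4 mm, 0.6 kg. Origin: centre of its underside, z up. The rack stands in it.
- rack: Steel staining rack holding glass slides, about 0.22 kg, centre of mass near its middle. Closed body 36 (x) by 108 (y) by 45 mm (z, to the slides' upper edges). Origin: centre of its underside. One stiff upright wire handle (6 mm) in the plane x = 0: legs at y = -52 and +52 mm, joined by a bar along y. Hangs either way round. Pinched beside the middle, it needs a firm grip to stay level.
- rack_bar (a point): Middle of the handle, 103 mm above the rack's underside, 3 mm above the bar's underside; axes of the rack. From y = -14 to +14 mm the bar is kinked up like a flat roof, axis 8 mm higher at y = 0. Beside it (|y| 14 to 50 mm) it is a flat strip, 6 thick (x), 100 to 112 mm above the underside, to be pinched from above. Between slides and bar is an open window 55 mm high.
- stand: Fixed drip stand; origin: centre of its post at the table; z up; the hook points along its own -x, in its plane y = 0. Foot: a drip tray from x = -145 to +25, y = -65 to +65 mm, 16 mm high. An 18 mm tube, 122 mm high, carries a clamped rod with the hook. H, the height of the axis of the hook's lowest part, is clamped anywhere from 160 to 240 mm above the table and not reported.
- stand_arm (a point): Point on the table below the level arm of the hook (stand x = -42 mm). The hook is 8 mm round bar; the arm runs from the post to x = -68 mm with its axis at H + 14 mm, so its top is at H + 18 mm. The hook is sprung: pressed anywhere, it sinks straight down, about 1.7 mm per newton, at most 8 mm to a hard stop. Nothing stands above the hook.
- stand_drip (a point): Point on the table below the hook's lowest part (stand x = -88 mm), where the handle must hang. Axis of the 8 mm bar: from the arm's end (x = -68, H + 14) down to x = -83 at H, level to x = -93, up to the free tip at x = -111, H + 18 mm (tip's top H + 22). From above the rack's body would strike the hook: the hook must enter the handle's window from the tip's side.
- bottle: Bystander: loose closed bottle, 60 mm across, 130 mm high, origin at the centre of its underside.
- jar: Bystander: loose closed jar, 54 mm across, 80 mm high, origin at the centre of its underside.
- tipbox: Bystander: loose closed pipette-tip box, 84 (x) by 124 (y) by 59 mm, origin at the centre of its underside.
Things that resemble listed ones, but are neither listed nor needed, are in the scene too. What is meant by the rack is not purple, and is the larger of those in its own colour.

How it is judged:
By the outcome, as a careful person would: the job done as asked, in the order asked, and still so for the second after the job is handed in, with the robot touching nothing.
It also fails if it takes over 70 s, if anything falls off the work surface, if the arm or the gripper's body presses on something with over 40 N, if the wrist force passes 120 N, or if a joint passes its speed limit or range.

## Robot

A 6-joint arm with a two-finger parallel gripper is mounted at the origin on the work surface. World frame = base frame: x ahead of the robot, y to its left, z up, the work surface at z = 0. Lengths are in mm, angles in rad, forces in N, time in s.
With the tool pointing down it reaches from about 350 to 725 mm from the base axis. Payload 6 kg.
Tool frame: the origin (TCP) lies on the mounting face of the last link; the fingertips stand 173 mm ahead of it and the grasp point (between the pads) lies 155 mm ahead of it; z points along the fingers, y is the direction in which the jaws open and shut (so a half turn about z gives the same grasp; the last joint's range is limited). The gripper opens to 85 mm and grips with 20 to 120 N. Pads are 22 mm wide; open, the fingers measure 114 mm over their backs; the gripper's body (76 mm by 85 mm) begins 54 mm behind the grasp point. The pads swing forward as they close: fully open they stand 13 mm farther back than shut.
Start: joints at [1.606, 0.04, 0.085, 0, -1.615, -0.334], TCP at [176.597, 573.417, 404.661] pointing down, gripper open.
Joint ranges: [-2.56, 2.56], [-1.29, 2.01], [-1.08, 1.49], [-3.29, 1.98], [-2.81, -0.18], [-2.99, 2.99]. Speed limits (rad/s): [2.57, 2.57, 3.01, 3.14, 3.14, 3.14].

## Interface

Orientations are given as a unit quaternion [x, y, z, w].
In Python, from bench import ctrl gives the robot as it stands. The module is installed in compiled form; this text tells all that it offers.
- The arm moves only by the tool jog_arm, never from a script. Its argument "commands" is a list of rows, each a list of 2 entries, a list of its own where there are three numbers: the shift along the tool's x, y, z in cm, then the turn about the tool's z in degrees. A call has 1 to 5 rows; each row is the pose to reach, as a shift and turn from the pose commanded when the call began, along the tool's axes at that moment; what a row does not reach only later rows make up. A row lasts 1/8 s, in which the tool goes at most 62.5 mm and 10.7 degrees, less where a joint would pass 70% of its speed; a pose out of reach is approached as far as the arm can. A call with a gripper value outside its range is refused whole. "fingers" is the finger opening in cm, from 0 to 8.54, set as the call begins (left out, the last holds). The fingers move at their own pace and stop on an object; "force" is the grip in N (left out, the last holds). Time passes only in rows, so rows that repeat a pose let the fingers close. It gives the time, the measured TCP pose, the force and the opening at its end, in the units of the state.
- ctrl.read_state(): the state, without advancing time (a new reading comes with each control period).
- ctrl.grab_frame(name): name is "scene" or "top" or "wrist"; returns a dict with "frame" (384x512x3 uint8, red, green, blue), "z_map" (384x512 float32, mm along the optical axis (not along the pixel's ray), 0 where there is no reading), "camera_matrix" (3x3 intrinsics, pixels), "k1" (the pictures are not rectified: a ray, as slopes to the right and down, at radius r is drawn at 1 + k1 r^2 times it, then the intrinsics apply), "rvec" (rotation vector, rad) and "tvec" (3), from world to camera coordinates, as OpenCV has them. Camera axes: x right, y down, z forward; pixel columns grow to the right and rows downward; lengths in mm; the calibration is good to about 2 mm. A picture is of the moment at which its call begins.
- ctrl.hand_in(): hands the job in, once; it reports no verdict.
Trained networks look in the newest picture that a camera, given by its name, has taken for a name from the list of things; names that differ only in an ending like _2 or _b are one class to them, and where a whole thing is asked for, a point or a joint stands for the part that bears it (a point fixed in the world has none). Each returns a list of dicts, best first, with "score" (0 to 1); they miss things now and then, are a little off and sometimes report something else, mostly with a low value. They report only what shows in the picture. A call takes as long as a camera call. They do not tell look-alikes from the thing itself.
- ctrl.recognise(camera, query): "bbox" ([left, top, right, bottom] in pixels, round what is visible of it).
- ctrl.masks_of(camera, query): "pixels" (384x512 bool, what is visible of it) and "bbox" ([left, top, right, bottom] in pixels, round what is visible of it).
- ctrl.tip_of(camera, query): "location" ([column, row] in pixels: a listed point, or the origin of a listed thing).
The state is a dict: "t": time; "q": joint angles; "qvel": joint speeds; "effort": joint torques, N m; "position": TCP position; "tool_rot": TCP orientation; "force": force on the tool from outside, world axes, zero at the start; "ft_torque": the same for the moment, N m; "finger_gap": opening from 0.0 (shut) to 1.0 (fully open).
Only numpy, scipy, OpenCV 4.12 (cv2) and the standard library are available. Lean on these libraries where they do the work, as an engineer would, in place of code of your own. Each camera call takes 0.05 s, during which the arm holds its last target. There are 200 camera calls.

## Working session

There is one attempt and no reset: what is moved stays moved. The work goes in short steps, Python scripts to look and compute and a tool call to move; the robot and the scene stay as the last step left them, time stands still between calls to the robot, and variables do not carry over. Pictures are saved under pics/ and viewed, about 8 in all and at most 12, crops included, and the job is handed in when it is done.

Besides the shell and the picture viewer there is one more tool, called by a JSON object that holds its "method" and its "body". jog_arm: Moves the arm, as the interface text tells. Its arguments: {"type":"object","properties":{"commands":{"type":"array"},"fingers":{"type":"number"},"force":{"type":"number"}},"required":["commands"]}

```bash
mkdir -p pics; cat > h.py <<'E'
import numpy as np, cv2
from bench import ctrl
from scipy.spatial.transform import Rotation as R
def world(f,px,z=None,Z=None):
    """pixels Nx2 -> world, with depth z (per pixel) or on plane world Z"""
    K=np.array(f["camera_matrix"]);px=np.atleast_2d(np.array(px,float))
    d=(px-K[:2,2])/[K[0,0],K[1,1]]
    rd=np.linalg.norm(d,axis=1,keepdims=True);r=rd.copy()
    for _ in range(20): r=rd/(1+f["k1"]*r*r)
    d=d/(1+f["k1"]*r*r)
    Rm=R.from_rotvec(np.ravel(f["rvec"])).as_matrix();t=np.ravel(f["tvec"])
    ray=np.c_[d,np.ones(len(d))]
    c=-Rm.T@t; w=ray@Rm
    if z is None: s=((Z-c[2])/w[:,2])[:,None]
    else: s=np.ravel(z)[:,None]
    return c+s*w
def cloud(f):
    v,u=np.mgrid[0:384,0:512]
    P=world(f,np.c_[u.ravel(),v.ravel()],f["z_map"].ravel()).reshape(384,512,3)
    P[f["z_map"]==0]=np.nan
    return P
def save(f,n,crop=None,s=1):
    im=f["frame"][:,:,::-1]
    if crop: im=im[crop[1]:crop[3],crop[0]:crop[2]]
    cv2.imwrite("pics/"+n,cv2.resize(im,None,fx=s,fy=s,interpolation=cv2.INTER_CUBIC))
E
python3 - <<'E'
from h import *
np.set_printoptions(precision=1,suppress=True)
fs={}
for c in("top","scene"):
    f=ctrl.grab_frame(c);P=cloud(f);fs[c]=f
    np.savez(f"{c}0.npz",**{k:np.array(v) for k,v in f.items()})
    for q in("dish","rack","stand","bottle","jar","tipbox"):
        for m in ctrl.masks_of(c,q)[:3]:
            p=P[m["pixels"]];p=p[~np.isnan(p[:,0])]
            print(c,q,round(m["score"],2),m["bbox"],np.median(p,0),np.percentile(p,2,0),np.percentile(p,98,0),np.median(f["frame"][m["pixels"]],0))
    for q,Z in(("rack_bar",120),("stand_arm",0),("stand_drip",0),("stand",0)):
        for m in ctrl.tip_of(c,q)[:3]: print(c,q,round(m["score"],2),m["location"],world(f,m["location"],Z=Z))
im=np.vstack([fs["top"]["frame"],fs["scene"]["frame"]])[:,:,::-1]
cv2.imwrite("pics/a.png",cv2.resize(np.hstack([fs["top"]["frame"],fs["scene"]["frame"]])[:,:,::-1],(800,300),interpolation=cv2.INTER_AREA))
save(fs["top"],"top0.png",s=1.5);save(fs["scene"],"scene0.png",s=1.5)
print(ctrl.read_state())
E
```

```text
top dish 0.91 [302.8, 186.2, 347.4, 213.9] [ 562.5 -230.3   12.1] [ 530.8 -287.5   -3.4] [ 604.4 -143.6   62.5] [110.5 109.  108. ]
top rack 0.7 [312.7, 192.2, 346.6, 206.8] [ 569.  -212.4   32.4] [ 548.5 -266.3    1.4] [ 590.6 -159.4  120.8] [92. 91. 92.]
top rack 0.64 [318.0, 234.0, 344.3, 244.4] [ 443.3 -222.    21.6] [ 426.4 -261.7   -4.9] [ 460.5 -183.7   91. ] [95. 93. 94.]
top rack 0.55 [307.5, 142.7, 337.4, 173.1] [ 708.2 -204.     8.4] [ 663.5 -242.5   -5.2] [ 754.6 -163.6  116.1] [73. 56. 81.]
top stand 0.77 [180.5, 196.1, 229.2, 252.6] [487.2 196.7   6. ] [402.4 130.2  -3.3] [575.1 269.2 193.9] [132. 133. 134.]
top bottle 0.75 [117.7, 226.4, 139.3, 241.6] [452.6 426.6  93.3] [426.3 409.8  25.3] [478.4 463.  135.1] [68. 55. 49.]
top jar 0.84 [385.0, 224.6, 402.4, 241.1] [ 457.5 -419.9   76.9] [ 437.3 -446.5   19.1] [ 480.5 -405.1   87.4] [126.  79.  44.]
top tipbox 0.82 [246.0, 137.0, 287.7, 167.4] [729.9 -10.3  59.6] [683.8 -70.4   8.9] [777.3  49.9  67.2] [133. 133. 134.]
top tipbox 0.43 [307.1, 194.4, 346.8, 207.6] [ 569.1 -213.2   32.4] [ 548.4 -266.     1.4] [ 592.1 -1
[... 1384 characters left out ...]
r 0.97 [195.3, 243.3] [[ 573.7 -219.8  120. ]]
scene rack_bar 0.96 [158.6, 234.1] [[ 474.5 -242.5  120. ]]
scene rack_bar 0.96 [241.7, 267.5] [[ 710.8 -221.9  120. ]]
scene stand_arm 0.85 [249.3, 166.3] [[490.8 190.6  -0. ]]
scene stand_drip 0.93 [241.4, 163.9] [[460.2 187.7   0. ]]
scene stand 0.66 [260.7, 171.8] [[539.  185.9   0. ]]
{'t': 1.1, 'q': array([ 1.6,  0. ,  0.1, -0. , -1.6, -0.3]), 'qvel': array([ 0.,  0., -0., -0.,  0.,  0.]), 'effort': array([  0. , -36.8,  34.7,   6.9,  -0. ,   0. ]), 'position': array([176.6, 573.4, 404.7]), 'tool_rot': array([ 1. , -0.1,  0. ,  0. ]), 'force': array([ 0.3, -0.3,  0.4]), 'ft_torque': array([-0., -0.,  0.]), 'finger_gap': 0.9994084999593038}
```

View pics/top0.png

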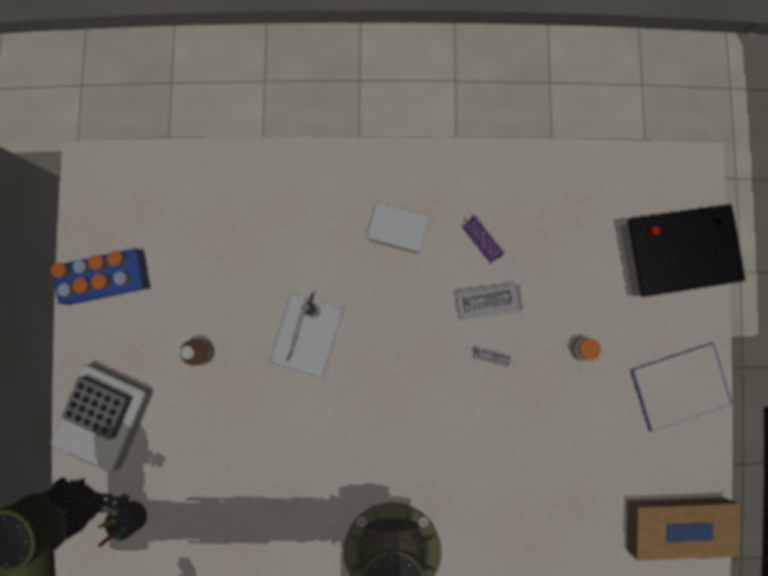

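View pics/scene0.png

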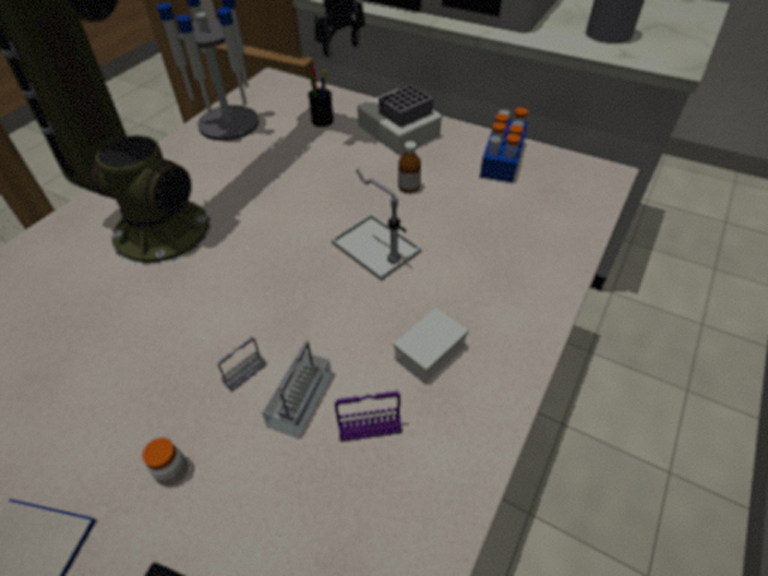

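Candidates for the rack (1.5× top picture): the grey one in the dish (489,300), the small grey one (490,356) and the purple one (483,238). The meant one is the grey one in the dish: it isn't purple and is the larger of the two greys. The stand is at (307,335), with its hook pointing down in the picture (−x).

```bash
python3 - <<'E'
from h import *
np.set_printoptions(precision=2,suppress=True)
ft=dict(np.load("top0.npz"));fs=dict(np.load("scene0.npz"))
a=ft["frame"][125:255,295:425];b=fs["frame"][215:305,145:275]
up=lambda i:cv2.resize(i[:,:,::-1],(390,360),interpolation=cv2.INTER_CUBIC)
cv2.imwrite("pics/crop.png",np.hstack([up(a),up(b)]))
for c,f in(("top",ft),("scene",fs)):
    P=cloud(f).reshape(-1,3)
    # rack bar points
    m=(abs(P[:,0]-570)<50)&(abs(P[:,1]+215)<80)&(P[:,2]>85)
    q=P[m];
    if len(q)>5:
        mu=q.mean(0);d=np.linalg.svd(q[:,:2]-mu[:2])[2][0];print(c,"bar",len(q),mu,"dir",d,np.rad2deg(np.arctan2(-d[0],d[1])),np.ptp(q,0),q[:,2].max())
    m=(abs(P[:,0]-568)<60)&(abs(P[:,1]+215)<100)&(P[:,2]>30)
    r=cv2.minAreaRect(P[m][:,:2].astype(np.float32));print(c,"dish",r)
    m=(abs(P[:,0]-490)<110)&(abs(P[:,1]-195)<100)&(P[:,2]>8)&(P[:,2]<25)
    if m.sum()>5: print(c,"tray",cv2.minAreaRect(P[m][:,:2].astype(np.float32)))
    m=(abs(P[:,0]-490)<110)&(abs(P[:,1]-195)<100)&(P[:,2]>135)
    q=P[m];print(c,"hook",q[np.argsort(q[:,0])])
s=ctrl.read_state();Rm=R.from_quat(s["tool_rot"]);print(Rm.as_matrix())
t=np.array([568-0,-215,480]);print("shift cm",Rm.inv().apply(t-s["position"])/10)
E
```

```text
top bar 67 [ 569.6 -210.8  114.9] dir [ 0.18 -0.98] -169.80801129858145 [ 22.38 109.66  29.79] 122.22589673554239
top dish ((567.7612915039062, -216.78118896484375), (64.20832061767578, 143.57977294921875), 7.68222713470459)
top tray ((490.7406311035156, 195.42300415039062), (218.31475830078125, 195.38632202148438), 0.19715039432048798)
top hook [[437.31 214.79 194.94]
 [437.46 211.07 199.87]
 [440.35 208.83 194.18]
 [440.38 211.59 196.27]
 [440.43 214.25 198.98]
 [443.33 212.06 193.04]
 [443.34 214.9  194.49]
 [443.36 208.91 193.78]
 [446.31 206.47 189.45]
 [446.36 209.1  192.57]
 [446.46 211.37 198.24]
 [449.29 209.85 187.21]
 [449.33 206.62 188.5 ]
 [449.39 212.   193.84]
 [452.3  207.13 184.88]
 [452.4  209.29 191.57]
 [455.27 207.8  180.04]
 [455.33 210.21 185.  ]
 [458.28 208.37 175.97]
 [461.35 205.41 175.25]
 [461.39 207.75 180.87]
 [464.41 208.32 176.79]
 [464.47 204.56 181.98]
 [467.48 205.46 175.28]
 [467.52 207.33 184.44]
 [470.57 204.59 182.1 ]
 [470.58 207.17 185.85]
 [473.62 207.34 184.74]
 [473.63 204.32 184.37]
 [473.65 201.32 183.87]
 [476.67 206.93 188.  ]
 [476.68
[... 5313 characters left out ...]
72.09]
 [551.14 171.86 180.89]
 [551.14 184.67 179.51]
 [551.34 177.99 168.75]
 [551.47 177.95 148.91]
 [551.69 177.63 141.11]
 [551.75 184.11 140.36]
 [551.81 177.45 137.2 ]
 [551.97 176.95 157.88]
 [552.08 176.52 177.91]
 [552.16 176.42 174.13]
 [552.24 183.25 137.11]
 [552.69 175.64 155.14]
 [552.99 174.95 167.67]
 [553.08 181.44 155.01]
 [553.09 181.49 150.96]
 [553.25 174.67 148.03]
 [553.38 181.18 135.03]
 [553.52 180.74 147.66]
 [554.09 172.96 165.62]
 [554.25 179.18 161.13]
 [554.36 178.8  173.27]
 [554.63 178.22 177.68]
 [555.13 177.41 170.65]
 [555.23 177.29 166.85]
 [555.66 176.23 183.36]]
[[ 0.96 -0.29  0.  ]
 [-0.29 -0.96 -0.  ]
 [ 0.    0.   -1.  ]]
shift cm [60.61 63.83 -7.53]
```

View pics/crop.png

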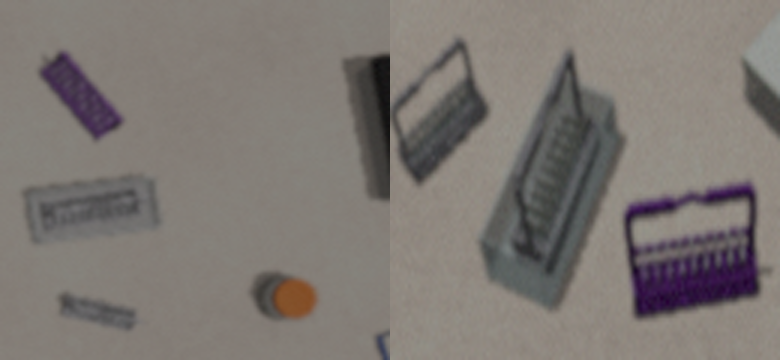

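The crop confirms it: the rack in the dish is the larger grey one. Dish yaw is about 8°, the bar about 10°, and the stand yaw about −17°. Depth puts H near 177. I'm moving over the rack now.

{"method": "jog_arm", "body": {"commands": [[[15, 16, -7.5], 0], [[30, 32, -7.5], 30], [[45, 48, -7.5], 63], [[60.6, 63.8, -7.5], 63], [[60.6, 63.8, -7.5], 63]], "fingers": 8.5}}

```text
t: 1.72
position: [313.1, 295.0, 446.9]
tool_rot: [0.864, -0.503, 0.0, -0.001]
force: [1.5, -0.1, 0.0]
finger_gap: 0.993
```

{"method": "jog_arm", "body": {"commands": [[[56.9, 3, -3.3], 18], [[56.9, 3, -3.3], 18], [[56.9, 3, -3.3], 18], [[56.9, 3, -3.3], 18], [[56.9, 3, -3.3], 18]]}}

```text
t: 2.35
position: [454.1, 16.6, 465.1]
tool_rot: [0.777, -0.63, 0.0, -0.001]
force: [1.0, 1.5, -0.6]
finger_gap: 0.996
```

{"method": "jog_arm", "body": {"commands": [[[27, 0, 0], 0], [[27, 0, 0], 0], [[27, 0, 0], 0], [[27, 0, 0], 0], [[27, 0, 0], 0]]}}

```text
t: 2.98
position: [509.6, -248.4, 463.5]
tool_rot: [0.775, -0.631, -0.001, 0.001]
force: [-0.5, -0.2, -0.1]
finger_gap: 0.996
```

```bash
cat >> h.py <<'E'
def rackfit(f,c=(569,-217),r=75,zmin=80):
    P=cloud(f).reshape(-1,3)
    q=P[(np.hypot(P[:,0]-c[0],P[:,1]-c[1])<r)&(P[:,2]>zmin)&(P[:,2]<140)]
    return q
E
python3 - <<'E'
from h import *
np.set_printoptions(precision=2,suppress=True)
s=ctrl.read_state();Rm=R.from_quat(s["tool_rot"]);print(s["t"],s["position"],Rm.as_matrix(),s["q"])
f=ctrl.grab_frame("wrist");save(f,"w1.png",s=1.5)
np.savez("w1.npz",**{k:np.array(v) for k,v in f.items()})
q=rackfit(f)
if len(q)>5:
    mu=np.median(q,0);d=np.linalg.svd(q[:,:2]-q[:,:2].mean(0))[2][0];print(len(q),mu,d,np.percentile(q,[2,98],axis=0))
for z in(80,100,103,112):
  for m in ctrl.tip_of("wrist","rack_bar")[:2]: print(m["score"],m["location"],world(f,m["location"],Z=z))
E
```

```text
2.975 [ 509.61 -248.42  463.48] [[ 0.2  -0.98 -0.  ]
 [-0.98 -0.2  -0.  ]
 [-0.    0.   -1.  ]] [-0.1  -0.03  0.12  0.   -1.72  0.3 ]
567 [ 568.67 -220.21  115.16] [-0.18  0.98] [[ 556.83 -267.37   85.79]
 [ 578.15 -164.44  117.38]]
0.87 [204.2, 190.3] [[ 572.49 -207.53   80.  ]]
0.69 [90.9, 172.0] [[ 718.78 -202.06   80.  ]]
0.87 [204.2, 190.3] [[ 569.63 -213.47  100.  ]]
0.69 [90.9, 172.0] [[ 707.62 -208.32  100.  ]]
0.87 [204.2, 190.3] [[ 569.2  -214.37  103.  ]]
0.69 [90.9, 172.0] [[ 705.95 -209.26  103.  ]]
0.87 [204.2, 190.3] [[ 567.92 -217.04  112.  ]]
0.69 [90.9, 172.0] [[ 700.93 -212.07  112.  ]]
```

View pics/w1.png

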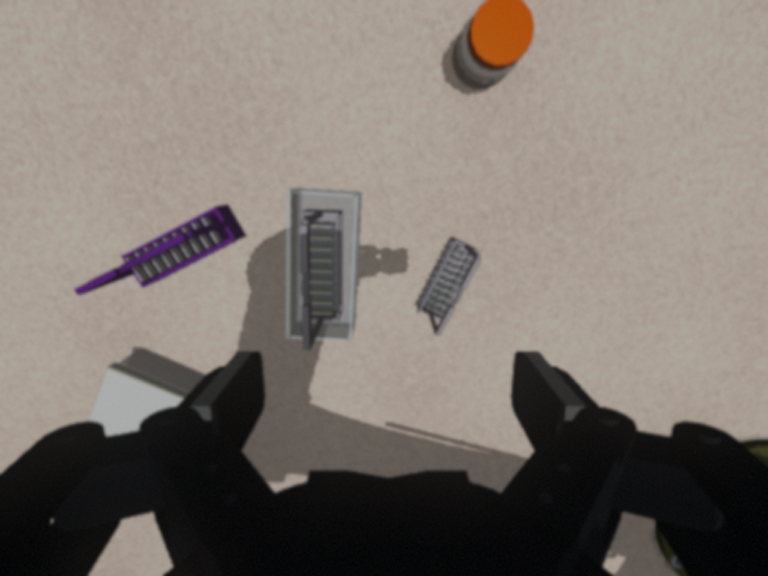

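Wrist picture: the rack in the dish is at about (320,265), with its bar along the left wall at x≈315. The grey look-alike is at (447,285) and the purple one at (185,245). I'll align beside the kink and look again.

{"method": "jog_arm", "body": {"commands": [[[-4.8, -6.4, 3], 1], [[-4.8, -6.4, 8], 1], [[-4.8, -6.4, 8], 1], [[-4.8, -6.4, 8], 1], [[-4.8, -6.4, 8], 1]]}}

```text
t: 3.85
position: [562.0, -185.6, 388.1]
tool_rot: [0.771, -0.637, 0.002, -0.001]
force: [0.3, 0.5, 0.4]
finger_gap: 0.996
```

```bash
python3 - <<'E'
from h import *
np.set_printoptions(precision=2,suppress=True)
s=ctrl.read_state();Rm=R.from_quat(s["tool_rot"]);print(s["t"],s["position"],Rm.as_matrix()[:2],s["force"])
f=ctrl.grab_frame("wrist");save(f,"w2.png",s=1.5)
q=rackfit(f,zmin=104)
d=np.linalg.svd(q[:,:2]-q[:,:2].mean(0))[2][0];d*=np.sign(d[1]);mu=np.median(q,0);t=(q[:,:2]-mu[:2])@d
print(len(q),mu,d,np.rad2deg(np.arctan2(-d[0],d[1])))
for lo in range(-60,70,6):
    k=(t>=lo)&(t<lo+6)
    if k.sum()>3: print(lo+3,k.sum(),np.median(q[k],0),np.percentile(q[k][:,2],95))
for m in ctrl.tip_of("wrist","rack_bar")[:2]: print(m["score"],m["location"],world(f,m["location"],Z=107))
E
```

```text
3.85 [ 561.99 -185.6   388.07] [[ 0.19 -0.98  0.01]
 [-0.98 -0.19 -0.  ]] [0.34 0.46 0.43]
813 [ 569.13 -218.32  115.54] [-0.17  0.98] 10.066256165346212
-51 17 [ 577.64 -266.46  109.11] 110.45988309384278
-45 49 [ 576.95 -262.24  115.54] 116.6301548499247
-39 49 [ 575.91 -256.84  115.54] 116.64392968578126
-33 56 [ 574.75 -250.9   115.69] 116.70452901840187
-27 49 [ 573.59 -244.91  115.63] 116.36949619161719
-21 48 [ 572.58 -239.16  115.79] 116.88786804955569
-15 49 [ 571.37 -233.44  115.79] 116.98246617128059
-9 45 [ 570.55 -227.9   115.25] 116.79473928133984
-3 43 [ 569.55 -221.31  113.45] 114.95015302413763
3 51 [ 568.84 -215.45  116.57] 118.32122870488502
9 43 [ 567.63 -209.53  114.73] 116.51589337947503
15 52 [ 566.41 -202.69  112.04] 116.06626198985983
21 43 [ 565.3  -197.74  115.86] 116.87685968371346
27 47 [ 564.04 -191.95  115.54] 116.42967531884615
33 43 [ 563.13 -185.94  115.57] 116.59804549191448
39 45 [ 561.74 -180.25  115.83] 116.73747916279605
45 37 [ 561.21 -174.06  115.83] 116.84609336071554
51 37 [ 560.13 -168.21  115.93] 116.8441615272799
57 10 [ 559.23 -164.27  114.77] 116.37788562457682
0.81 [104.9, 137.8] [[ 705.62 -206.97  107.  ]]
0.73 [380.9, 169.8] [[ 456.85 -225.95  107.  ]]
```

View pics/w2.png

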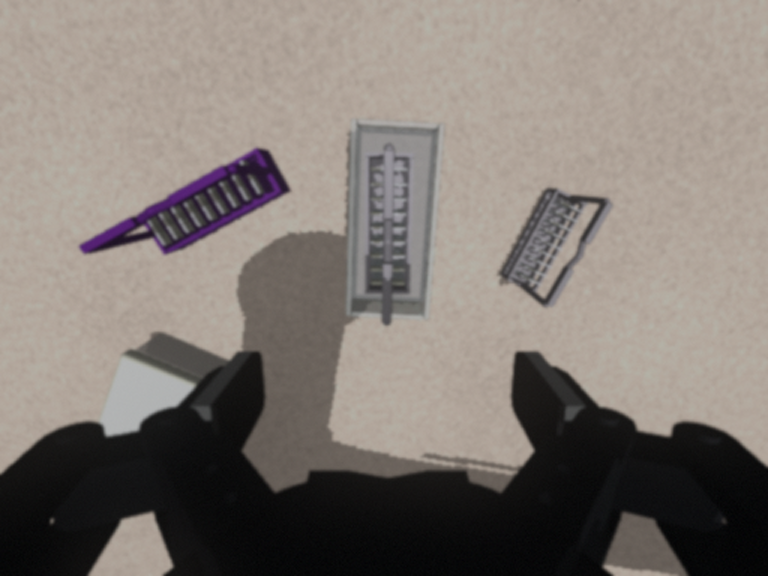

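{"method": "jog_arm", "body": {"commands": [[[0.25, -0.1, 5], 0.5], [[0.25, -0.1, 9], 0.5], [[0.25, -0.1, 11.5], 0.5], [[0.25, -0.1, 12.4], 0.5], [[0.25, -0.1, 12.4], 0.5]]}}

```text
t: 4.58
position: [563.8, -187.7, 261.4]
tool_rot: [0.768, -0.64, 0.0, -0.0]
force: [1.2, 0.2, 0.6]
finger_gap: 0.994
```

{"method": "jog_arm", "body": {"commands": [[[0, 0, 0], 0], [[0, 0, 0], 0], [[0, 0, 0], 0], [[0, 0, 0], 0], [[0, 0, 0], 0]], "fingers": 0, "force": 100}}

```text
t: 5.2
position: [563.8, -187.4, 260.8]
tool_rot: [0.768, -0.64, 0.0, -0.0]
force: [0.7, 1.2, 1.0]
finger_gap: 0.049
```

{"method": "jog_arm", "body": {"commands": [[[0, 0, 0], 0], [[0, 0, 0], 0], [[0, 0, 0], 0], [[0, 0, 0], 0]]}}

```text
t: 5.7
position: [563.8, -187.4, 260.8]
tool_rot: [0.768, -0.64, 0.0, -0.0]
force: [1.1, 2.0, 3.1]
finger_gap: 0.05
```

{"method": "jog_arm", "body": {"commands": [[[0, 0, -0.5], 0], [[0, 0, -1.5], 0], [[0, 0, -3], 0], [[0, 0, -5], 0], [[0, 0, -7], 0]]}}

```text
t: 6.32
position: [563.7, -187.5, 332.6]
tool_rot: [0.768, -0.64, 0.001, -0.0]
force: [0.5, -0.0, -2.2]
finger_gap: 0.054
```

{"method": "jog_arm", "body": {"commands": [[[0, 0, -2], 0], [[0, 0, -4], 0], [[0, 0, -5], 0], [[0, 0, -5], 0], [[0, 0, -5], 0]]}}

```text
t: 6.95
position: [563.7, -187.4, 379.5]
tool_rot: [0.768, -0.64, -0.001, 0.0]
force: [0.5, 0.1, -1.8]
finger_gap: 0.051
```

```bash
python3 - <<'E'
from h import *
np.set_printoptions(precision=2,suppress=True)
s=ctrl.read_state();Rm=R.from_quat(s["tool_rot"]);print(s["t"],s["position"],Rm.as_matrix()[:2],s["force"],s["ft_torque"],s["finger_gap"])
f=ctrl.grab_frame("scene");save(f,"s2.png",crop=(130,110,330,310),s=3)
P=cloud(f)
for m in ctrl.masks_of("scene","rack")[:3]:
    p=P[m["pixels"]];p=p[~np.isnan(p[:,0])];print(m["score"],m["bbox"],np.percentile(p,[2,50,98],axis=0).tolist())
for m in ctrl.masks_of("scene","dish")[:1]:
    p=P[m["pixels"]];print("dish",np.nanpercentile(p,[2,50,98],axis=0).tolist())
E
```

```text
6.95 [ 563.67 -187.37  379.46] [[ 0.18 -0.98 -0.  ]
 [-0.98 -0.18  0.  ]] [ 0.51  0.1  -1.76] [0.06 0.05 0.01] 0.05065036303538578
0.94 [177.6, 210.6, 209.8, 261.6] [[552.6473277503585, -268.9109180344172, 122.72944824789577], [577.4438021616363, -226.62671453878636, 152.85001383928523], [594.6743714350273, -162.20112942480074, 232.94846543232634]]
0.93 [224.5, 260.8, 266.2, 298.6] [[664.418568084751, -247.15700014949536, -2.4756002632487024], [707.8219702540767, -204.46505157605128, 21.714943187628705], [756.5112600723609, -163.4349173815193, 111.16151958198222]]
0.74 [218.0, 113.2, 280.7, 189.4] [[399.466690910759, 120.52806303138512, -2.4877323069931614], [500.2434160825581, 186.1272202104974, 3.6203331879294183], [580.3699551905046, 286.58086384976383, 191.8871228332448]]
dish [[536.865348944377, -290.5000447349519, -1.359393203672937], [567.9262785073659, -230.61099794902572, 14.318680770312653], [607.9951989325713, -148.73823243679496, 54.73923248211848]]
```

View pics/s2.png

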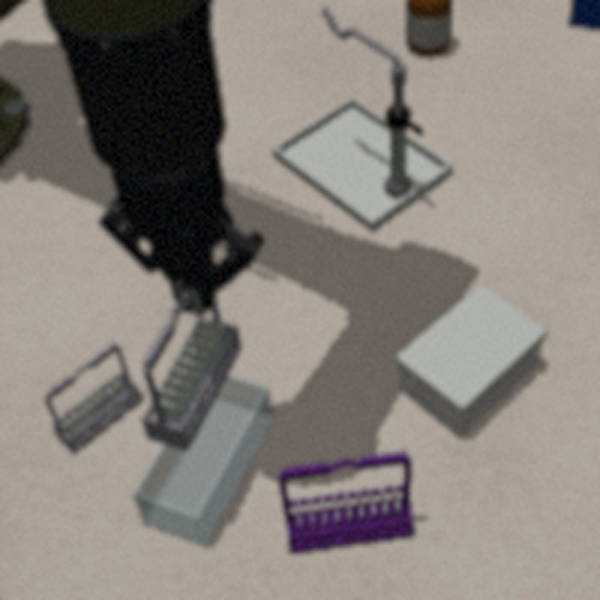

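The rack is out at (195,375) in the crop, held level, and the dish hasn't moved. Next I go round to the tip's side of the hook.

{"method": "jog_arm", "body": {"commands": [[[-3, 1.4, 0], 2], [[-8, 3.6, 0], 6], [[-13, 6, 0], 10], [[-18, 8.2, 0], 14], [[-23, 10.4, 0], 18]]}}

```text
t: 7.72
position: [418.6, 20.9, 380.3]
tool_rot: [-0.658, 0.753, -0.0, 0.0]
force: [0.7, 2.2, -1.2]
finger_gap: 0.049
```

```bash
cat >> h.py <<'E'
O=np.array([548.2,180.4]);A=np.deg2rad(-17.1);U=np.array([np.cos(A),np.sin(A)]);V=np.array([-U[1],U[0]])
def goto(sx,sy=0,off=28,z=None):
    """tool shift (cm) to bring bar middle to stand (sx,sy)"""
    s=ctrl.read_state();Rm=R.from_quat(s["tool_rot"]);p=s["position"]
    t=np.r_[O+sx*U+(sy+off)*V,p[2] if z is None else z]
    y=Rm.as_matrix()[:2,1];ang=np.rad2deg(np.arctan2(-y[1],-y[0]))
    print("t",round(s["t"],2),"pos",p.round(1),"F",s["force"].round(2),"gap",round(s["finger_gap"],3))
    print("shift",(Rm.inv().apply(t-p)/10).round(2),"turn",round(ang+17.1,2), "bar now in stand",((p[:2]-O)@U).round(1),((p[:2]-O)@V-off).round(1))
E
python3 -c "
from h import *
goto(-200)"
```

```text
t 7.72 pos [418.6  20.9 380.3] F [ 0.67  2.25 -1.24] gap 0.049
shift [-23.57   8.6    0.  ] turn 9.34 bar now in stand -76.9 -218.6
```

{"method": "jog_arm", "body": {"commands": [[[-4, 3, 0], 2], [[-9, 6, 0], 5], [[-14, 8, 0], 8], [[-19, 8.6, 0], 9.3], [[-23.6, 8.6, 0], 9.3]]}}

```text
t: 8.35
position: [365.1, 267.0, 380.8]
tool_rot: [-0.596, 0.803, 0.0, 0.001]
force: [0.3, -0.2, -1.5]
finger_gap: 0.051
```

{"method": "jog_arm", "body": {"commands": [[[0, 0, 0], 0], [[0, 0, 0], 0]]}}

```text
t: 8.6
position: [365.8, 265.1, 380.2]
tool_rot: [-0.596, 0.803, -0.0, -0.0]
force: [0.1, -0.1, -1.6]
finger_gap: 0.047
```

```bash
python3 - <<'E'
from h import *
np.set_printoptions(precision=1,suppress=True)
goto(-170)
for c in("wrist","scene"):
    f=ctrl.grab_frame(c);P=cloud(f).reshape(-1,3)
    save(f,c+"3.png",crop=(180,90,300,210) if c=="scene" else None,s=5 if c=="scene" else 1.5)
    L=np.c_[(P[:,:2]-O)@U,(P[:,:2]-O)@V,P[:,2]]
    k=(abs(L[:,1])<25)&(L[:,0]<-5)&(L[:,0]>-125)&(L[:,2]>120)&(L[:,2]<280);q=L[k]
    print(c,"hook",len(q))
    for lo in range(-125,0,10):
        j=(q[:,0]>=lo)&(q[:,0]<lo+10)
        if j.sum()>3: print(lo+5,j.sum(),np.median(q[j],0),np.percentile(q[j][:,2],90))
    # rack bar / slides
    k=(abs(L[:,0]+200)<25)&(abs(L[:,1])<60)&(L[:,2]>100)&(L[:,2]<240);q=L[k]
    print(c,"rack")
    for lo in range(-60,60,10):
        j=(q[:,1]>=lo)&(q[:,1]<lo+10)
        if j.sum()>3: print(lo+5,j.sum(),np.median(q[j],0),q[j][:,2].min(),q[j][:,2].max())
    for m in ctrl.tip_of(c,"rack_bar")[:2]: print(m["score"],m["location"],world(f,m["location"],Z=226))
E
```

```text
t 8.6 pos [365.8 265.1 380.2] F [ 0.1 -0.1 -1.6] gap 0.047
shift [-0.1 -2.9  0. ] turn 0.22 bar now in stand -199.3 -0.7
wrist hook 2292
-120 110 [-116.7   -0.9  196.2] 197.79802899340794
-110 139 [-111.2   -2.2  194.5] 197.48326096890472
-100 100 [-100.5   -2.5  183.5] 188.1969894627835
-90 248 [-89.   -0.8 179.4] 181.57179429484327
-80 367 [-79.7  -0.5 186.6] 190.55507135579242
-70 258 [-70.9  -0.7 192.9] 194.09090578892028
-60 238 [-59.9  -0.7 193.3] 194.32922891950034
-50 99 [-52.8  -0.4 192.9] 194.00273037474355
-20 75 [-16.1   0.7 121.5] 122.68209810717923
-10 658 [ -9.    0.  125.4] 142.33317757448938
wrist rack
-55 468 [-200.   -52.1  155.1] 123.72030684379851 236.42397145360945
-45 960 [-200.1  -45.2  167.6] 122.93142371864323 236.73181192809034
-35 893 [-200.1  -35.   154.4] 123.17541206214219 237.09794247853802
-25 955 [-200.2  -24.2  153.7] 123.52103404197433 236.97771512559208
-15 850 [-200.2  -13.1  154.2] 123.2924663168323 236.93231940685212
-5 859 [-199.9   -2.4  162.3] 123.94195883445386 238.34177547423707
5 712 [-200.3    7.7  157.4] 123.88908095953528 237.776343845
[... 1104 characters left out ...]
490427287156
-25 48 [-192.7  -25.3  157.2] 123.47852130984177 238.78026117744355
-15 40 [-191.3  -17.2  155.7] 123.82837489240728 236.30057529148485
-5 54 [-193.6   -7.   155.2] 123.68412770537884 238.15080600613146
5 38 [-189.7    2.8  155.2] 124.46779609947635 238.37931284005822
15 64 [-192.9   14.6  169.9] 126.51319646126592 238.55920168551359
25 70 [-188.    22.4  166.7] 123.85397723490121 239.74991682559414
35 54 [-185.7   32.2  160.6] 123.65847543504856 238.14796960390595
45 42 [-191.    43.8  152.2] 124.14044166493636 229.1637917559808
55 46 [-195.9   52.6  170.2] 125.1784498675247 226.25540432362334
0.93 [217.7, 92.0] [[348.9 241.9 226. ]]
0.74 [243.0, 269.0] [[ 749.4 -273.4  226. ]]
```

View pics/scene3.png

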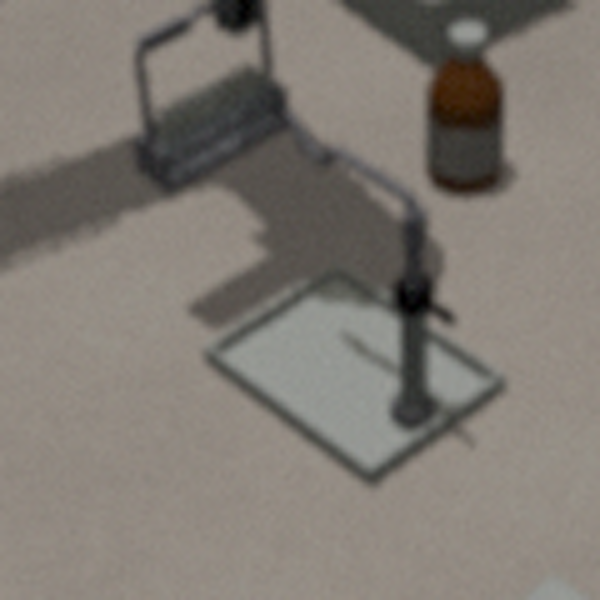

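View pics/wrist3.png

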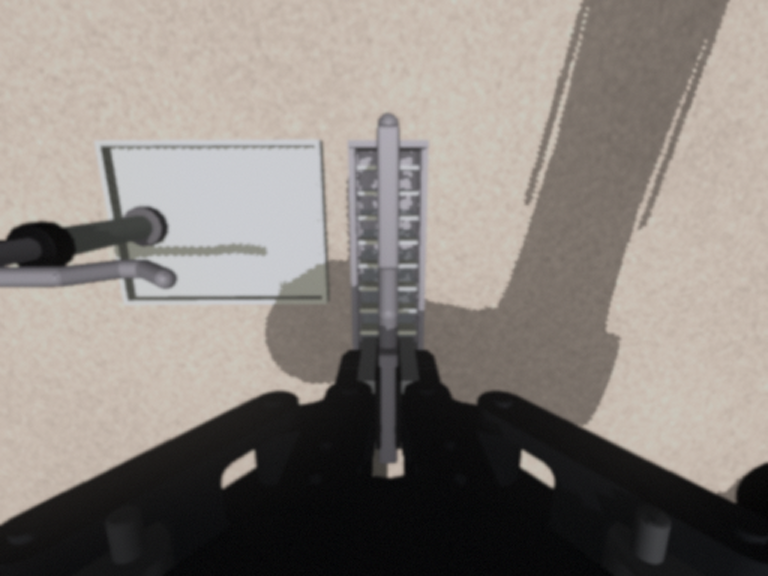

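Scene crop: the rack hangs from the gripper at (215,100), level, and the hook tip is at (285,125). Both cameras put the arm's top near z=194, so H≈176, and the hook's tip top near 198. Now I lower to window height and check lateral alignment.

{"method": "jog_arm", "body": {"commands": [[[0, -1, 1], 0.2], [[0, -2, 2], 0.2], [[0, -2, 2], 0.2]]}}

```text
t: 9.18
position: [385.5, 258.8, 358.7]
tool_rot: [-0.594, 0.805, -0.0, -0.002]
force: [-0.3, 0.3, -2.2]
finger_gap: 0.051
```

```bash
python3 - <<'E'
from h import *
np.set_printoptions(precision=1,suppress=True)
goto(-88)
f=ctrl.grab_frame("wrist");P=cloud(f).reshape(-1,3)
L=np.c_[(P[:,:2]-O)@U,(P[:,:2]-O)@V,P[:,2]]
s=ctrl.read_state();bx=(s["position"][:2]-O)@U
k=(abs(L[:,0]-bx)<6)&(abs(L[:,1])<70)&(L[:,2]>185)&(L[:,2]<230);q=L[k]
print("bar y range",q[:,1].min(),q[:,1].max())
for lo in range(-58,40,4):
    j=(q[:,1]>=lo)&(q[:,1]<lo+4)
    if j.sum()>3: print(lo+2,j.sum(),np.median(q[j],0),np.percentile(q[j][:,2],90))
k=(abs(L[:,1])<25)&(L[:,0]<-55)&(L[:,0]>-125)&(L[:,2]>160)&(L[:,2]<215);q=L[k]
print("hook y",[(x,q[(abs(q[:,0]-x)<6)][:,1].min().round(1),q[(abs(q[:,0]-x)<6)][:,1].max().round(1)) for x in(-113,-105,-88,-70,-60) if (abs(q[:,0]-x)<6).sum()>3], q[:,0].min())
E
```

```text
t 9.18 pos [385.5 258.8 358.7] F [-0.3  0.3 -2.2] gap 0.051
shift [-0.1 -9.1 -0. ] turn -0.09 bar now in stand -178.5 -0.9
bar y range -55.29356906326825 50.36278707503944
-56 29 [-179.9  -54.6  206.6] 207.67644945980044
-52 125 [-179.9  -52.3  208.2] 214.08589479725234
-48 165 [-179.9  -48.   213.7] 214.40869653650643
-44 163 [-179.9  -43.9  213.7] 214.52288623631344
-40 150 [-179.9  -40.   213.6] 214.39258462116493
-36 153 [-179.9  -35.9  213.8] 214.50456170374008
-32 152 [-179.9  -32.   213.6] 214.50640897709812
-28 139 [-179.5  -28.   213.7] 214.429475678538
-24 138 [-179.9  -24.   213.6] 214.60116186453178
-20 137 [-179.5  -19.9  213.7] 214.3963666214202
-16 125 [-179.9  -16.   213.7] 214.54774026244752
-12 102 [-179.9  -11.5  209.3] 210.5896801039991
-8 143 [-179.9   -8.   211.4] 212.8262792221082
-4 148 [-179.5   -4.   213.4] 215.1841779848026
0 114 [-179.7   -0.2  214.9] 215.94502203109838
4 88 [-179.9    4.1  212.8] 214.01265441170665
8 82 [-179.9    7.9  210.6] 211.72116218701203
12 154 [-179.9   12.4  211.3] 213.8227630634494
16 606 [-176.7   16.1  214. ] 222.957356527419
20 194 [-179.9   20.   222. ] 226.71296546104958
24 155 [-179.4   24.   215. ] 223.37754903193272
28 147 [-179.4   28.1  214.5] 222.8754239803915
32 146 [-179.9   31.8  215.2] 222.86922710534316
36 139 [-179.9   35.9  214.4] 222.80496083864747
40 73 [-179.4   39.8  214. ] 214.58055981652512
hook y [(-113, np.float64(-4.5), np.float64(3.3)), (-105, np.float64(-4.5), np.float64(2.2)), (-88, np.float64(-4.3), np.float64(3.8)), (-70, np.float64(-4.1), np.float64(3.9)), (-60, np.float64(-3.8), np.float64(3.6))] -119.30725438680403
```

Kink centre is at y≈−0.6 and the hook at −0.4, so they line up. The kink's underside is ~209, about 11 mm above the tip. Advancing over the tip.

{"method": "jog_arm", "body": {"commands": [[[-0.05, -2, 0], 0], [[-0.05, -4, 0], 0], [[-0.05, -5.5, 0], 0], [[-0.05, -6.5, 0], 0], [[-0.05, -6.5, 0], 0]]}}

```text
t: 9.85
position: [447.6, 240.7, 360.3]
tool_rot: [-0.594, 0.805, -0.0, -0.0]
force: [0.5, 0.1, -1.9]
finger_gap: 0.053
```

{"method": "jog_arm", "body": {"commands": [[[0, -1, 0], 0], [[0, -2, 0], 0], [[0, -2.6, 0], 0], [[0, -2.6, 0], 0], [[0, -2.6, 0], 0]]}}

```text
t: 10.48
position: [472.0, 233.2, 360.5]
tool_rot: [-0.594, 0.804, 0.0, -0.0]
force: [0.3, -0.7, -2.2]
finger_gap: 0.048
```

```bash
python3 - <<'E'
from h import *
goto(-88.5)
f=ctrl.grab_frame("scene");save(f,"s4.png",crop=(190,85,290,185),s=6)
E
```

```text
t 10.47 pos [472.  233.2 360.5] F [ 0.32 -0.68 -2.19] gap 0.048
shift [0.01 0.02 0.  ] turn 0.0 bar now in stand -88.3 0.1
```

View pics/s4.png

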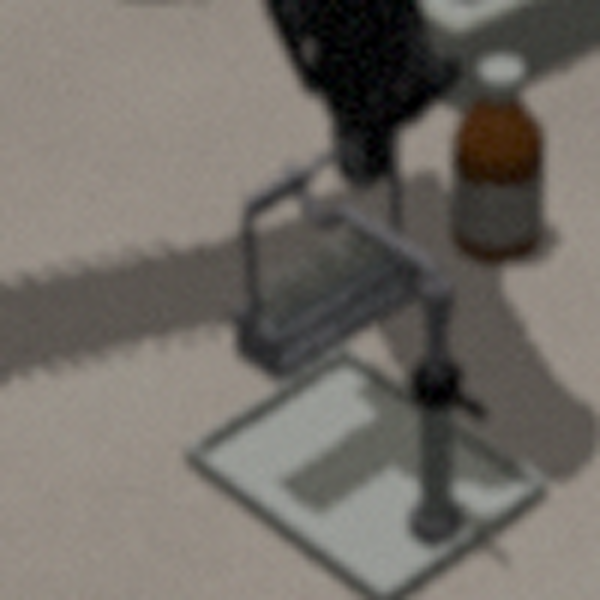

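The hook is inside the handle's window, below the kink at (315,190). Lowering gently while watching the force.

{"method": "jog_arm", "body": {"commands": [[[0, 0, 0.6], 0], [[0, 0, 1.2], 0], [[0, 0, 1.8], 0], [[0, 0, 2.4], 0], [[0, 0, 2.4], 0]]}}

```text
t: 11.15
position: [472.0, 233.1, 335.7]
tool_rot: [-0.594, 0.804, -0.0, -0.001]
force: [0.5, -0.3, -2.7]
finger_gap: 0.05
```

{"method": "jog_arm", "body": {"commands": [[[0, 0, 0.1], 0], [[0, 0, 0.2], 0], [[0, 0, 0.2], 0], [[0, 0, 0.2], 0]]}}

```text
t: 11.65
position: [472.1, 233.2, 334.6]
tool_rot: [-0.594, 0.804, -0.0, 0.0]
force: [0.3, 0.1, -2.0]
finger_gap: 0.053
```

{"method": "jog_arm", "body": {"commands": [[[0, 0, 0.1], 0], [[0, 0, 0.2], 0], [[0, 0, 0.2], 0], [[0, 0, 0.2], 0]]}}

```text
t: 12.15
position: [472.1, 233.2, 332.5]
tool_rot: [-0.594, 0.804, -0.0, -0.0]
force: [-0.6, -0.3, -2.5]
finger_gap: 0.048
```

{"method": "jog_arm", "body": {"commands": [[[0, 0, 0.1], 0], [[0, 0, 0.2], 0], [[0, 0, 0.2], 0], [[0, 0, 0.2], 0]]}}

```text
t: 12.65
position: [472.1, 233.2, 330.5]
tool_rot: [-0.594, 0.804, -0.0, 0.0]
force: [-0.4, -0.6, -2.3]
finger_gap: 0.046
```

{"method": "jog_arm", "body": {"commands": [[[0, 0, 0.1], 0], [[0, 0, 0.2], 0], [[0, 0, 0.2], 0], [[0, 0, 0.2], 0]]}}

```text
t: 13.15
position: [472.1, 233.2, 328.6]
tool_rot: [-0.594, 0.804, -0.0, 0.0]
force: [-0.9, 0.9, -0.2]
finger_gap: 0.051
```

{"method": "jog_arm", "body": {"commands": [[[0, 0, 0.1], 0], [[0, 0, 0.1], 0], [[0, 0, 0.1], 0], [[0, 0, 0.1], 0]]}}

```text
t: 13.65
position: [472.0, 233.1, 327.5]
tool_rot: [-0.594, 0.804, -0.0, -0.0]
force: [-1.3, -1.7, -0.9]
finger_gap: 0.053
```

```bash
cat >> h.py <<'E'
def force(n=6):
    a=[]
    for _ in range(n): ctrl.grab_frame("scene");a.append(np.r_[ctrl.read_state()["force"],ctrl.read_state()["ft_torque"]])
    print("F",np.mean(a,0).round(2),"sd",np.std(a,0).round(2))
E
python3 -c "
from h import *
force()"
```

```text
F [-0.69 -0.85 -0.36 -0.25  0.26 -0.01] sd [0.51 0.46 0.77 0.03 0.02 0.04]
```

{"method": "jog_arm", "body": {"commands": [[[0, 0, 0.1], 0], [[0, 0, 0.2], 0], [[0, 0, 0.2], 0], [[0, 0, 0.2], 0]]}}

```text
t: 14.45
position: [472.1, 233.2, 325.6]
tool_rot: [-0.594, 0.804, -0.0, 0.0]
force: [-0.9, -0.8, 1.1]
finger_gap: 0.046
```

```bash
python3 -c "
from h import *
force()
goto(-88.5)"
```

```text
F [-1.34 -0.95  0.4  -0.35  0.44 -0.03] sd [0.42 0.71 0.3  0.02 0.02 0.03]
t 14.75 pos [472.1 233.1 325.5] F [-0.6  -0.37  0.23] gap 0.05
shift [ 0.    0.02 -0.  ] turn 0.0 bar now in stand -88.3 0.0
```

The hook now carries about 2.6 N, but side forces show the bar slightly off in +V and +U. I'll unload a bit, shift, and lower again.

{"method": "jog_arm", "body": {"commands": [[[0, 0, -0.5], 0], [[0.15, 0.2, -0.5], 0], [[0.15, 0.2, -0.2], 0], [[0.15, 0.2, 0], 0], [[0.15, 0.2, 0], 0]]}}

```text
t: 15.38
position: [469.8, 232.5, 325.6]
tool_rot: [-0.594, 0.804, -0.0, 0.0]
force: [1.3, -0.0, -0.3]
finger_gap: 0.049
```

```bash
python3 -c "
from h import *
force()
goto(-88.5)"
```

```text
F [ 0.37  1.64  0.5   0.42 -0.06 -0.08] sd [0.62 0.41 0.63 0.08 0.1  0.03]
t 15.68 pos [469.8 232.4 325.7] F [-0.92  2.4   1.54] gap 0.048
shift [-0.14 -0.18  0.  ] turn 0.01 bar now in stand -90.3 -1.4
```

{"method": "jog_arm", "body": {"commands": [[[0, 0, -0.5], 0], [[-0.08, 0, -0.5], 0], [[-0.08, 0, -0.2], 0], [[-0.08, 0, 0], 0], [[-0.08, 0, 0], 0]]}}

```text
t: 16.3
position: [469.9, 233.0, 325.4]
tool_rot: [-0.594, 0.804, -0.0, -0.0]
force: [-1.2, -0.4, 1.0]
finger_gap: 0.052
```

```bash
python3 -c "
from h import *
force()
goto(-90)
f=ctrl.grab_frame('scene');save(f,'s5.png',crop=(190,85,290,185),s=6)"
```

```text
F [-0.54 -0.23  0.13 -0.07  0.18 -0.02] sd [0.3  0.55 0.27 0.04 0.02 0.01]
t 16.6 pos [470.  233.  325.6] F [-0.03  0.6   0.22] gap 0.048
shift [-0.07 -0.03 -0.  ] turn 0.01 bar now in stand -90.3 -0.7
```

View pics/s5.png

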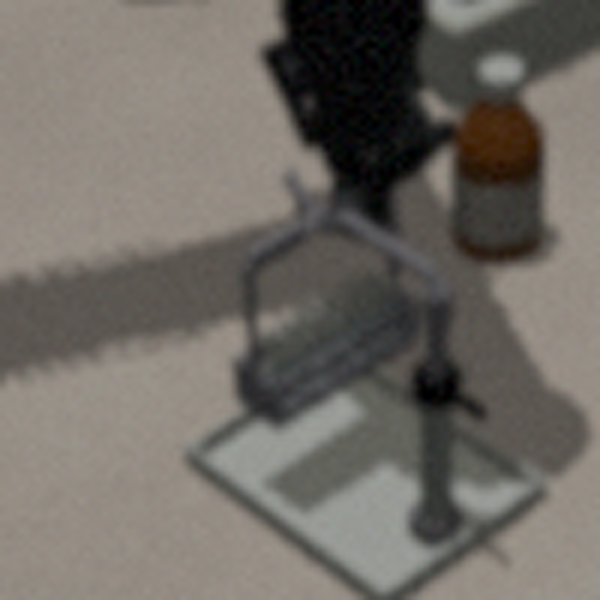

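The handle sits on the hook at the kink (315,210). Fz is about 0, so the hook carries the weight, and side forces are under 0.6 N. I'll release gently.

{"method": "jog_arm", "body": {"commands": [[[0, 0, 0], 0], [[0, 0, 0], 0]], "force": 20}}

```text
t: 16.9
position: [470.0, 233.1, 325.5]
tool_rot: [-0.594, 0.804, -0.0, -0.0]
force: [0.3, -0.3, -0.5]
finger_gap: 0.051
```

{"method": "jog_arm", "body": {"commands": [[[0, 0, 0], 0], [[0, 0, 0], 0], [[0, 0, 0], 0]], "fingers": 1.2}}

```text
t: 17.27
position: [470.0, 233.1, 325.5]
tool_rot: [-0.594, 0.804, -0.0, 0.0]
force: [-0.1, -0.6, -0.0]
finger_gap: 0.14
```

{"method": "jog_arm", "body": {"commands": [[[0, 0, 0], 0], [[0, 0, 0], 0], [[0, 0, 0], 0], [[0, 0, 0], 0], [[0, 0, 0], 0]], "fingers": 4}}

```text
t: 17.9
position: [469.9, 233.1, 325.5]
tool_rot: [-0.594, 0.804, -0.0, -0.0]
force: [-0.0, 0.6, -0.5]
finger_gap: 0.472
```

```bash
python3 -c "
from h import *
force(3)
f=ctrl.grab_frame('scene');save(f,'s6.png',crop=(190,85,290,185),s=6)
P=cloud(f).reshape(-1,3);L=np.c_[(P[:,:2]-O)@U,(P[:,:2]-O)@V,P[:,2]]
k=(abs(L[:,0]+90)<30)&(abs(L[:,1])<62)&(L[:,2]>50)&(L[:,2]<130);q=L[k]
for lo in range(-60,60,10):
    j=(q[:,1]>=lo)&(q[:,1]<lo+10)
    if j.sum()>3: print(lo+5,j.sum(),np.median(q[j],0).round(1),q[j][:,2].min().round(1),q[j][:,2].max().round(1))
"
```

```text
F [ 0.03 -0.04  0.44 -0.   -0.    0.01] sd [0.08 0.18 0.5  0.03 0.03 0.03]
-55 73 [-86.1 -53.9  89.4] 67.4 129.3
-45 46 [-80.7 -42.9  96.9] 68.4 115.1
-35 34 [-80.1 -33.   98.8] 66.8 113.4
-25 43 [-79.9 -22.3  95.6] 66.9 113.5
-15 40 [-79.  -12.2  97.7] 65.3 113.9
-5 30 [-76.8  -2.1  96.6] 66.4 112.2
5 42 [-82.9   6.5  97.5] 66.6 116.8
15 35 [-77.6  14.4  97. ] 68.2 113.1
25 38 [-76.3  22.6  97.2] 70.1 114.4
35 35 [-80.   32.2  99.1] 69.2 116.0
45 40 [-81.2  42.   99.4] 68.9 117.1
55 29 [-79.5  52.8  94.5] 66.3 122.9
```

View pics/s6.png

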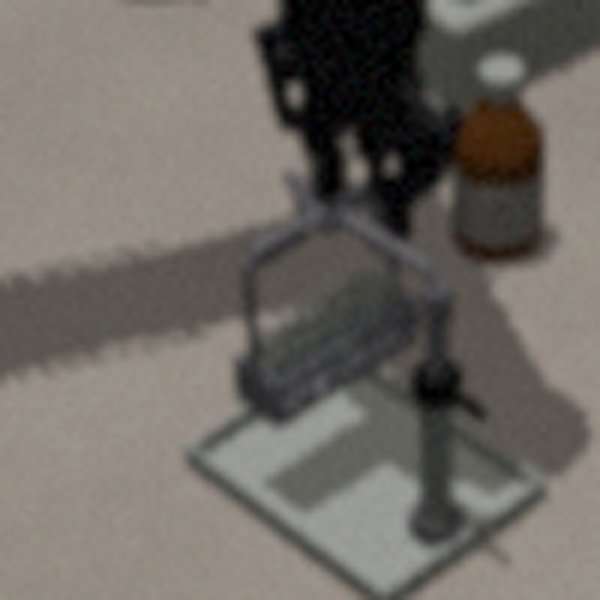

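The rack hangs level and the fingers are clear of it with no load on the wrist. Retreating straight up.

{"method": "jog_arm", "body": {"commands": [[[0, 0, -1], 0], [[0, 0, -3], 0], [[0, 0, -7], 0], [[0, 0, -12], 0], [[0, 0, -16], 0]]}}

```text
t: 18.73
position: [469.6, 232.5, 489.7]
tool_rot: [-0.594, 0.804, -0.0, 0.002]
force: [0.6, 1.3, 0.4]
finger_gap: 0.467
```

{"method": "jog_arm", "body": {"commands": [[[0, 0, 0], 0], [[0, 0, 0], 0], [[0, 0, 0], 0], [[0, 0, 0], 0], [[0, 0, 0], 0]]}}

```text
t: 19.35
position: [470.0, 233.1, 485.1]
tool_rot: [-0.594, 0.804, -0.0, -0.0]
force: [0.2, -0.3, -0.7]
finger_gap: 0.47
```

{"method": "jog_arm", "body": {"commands": [[[0, 0, 0], 0], [[0, 0, 0], 0], [[0, 0, 0], 0], [[0, 0, 0], 0], [[0, 0, 0], 0]]}}

```text
t: 19.98
position: [469.9, 233.1, 485.5]
tool_rot: [-0.594, 0.804, -0.0, -0.0]
force: [-0.7, 0.0, 0.3]
finger_gap: 0.469
```

```bash
python3 - <<'E'
from h import *
print(ctrl.read_state()["t"],ctrl.read_state()["position"].round(1))
f=ctrl.grab_frame("wrist");P=cloud(f).reshape(-1,3)
L=np.c_[(P[:,:2]-O)@U,(P[:,:2]-O)@V,P[:,2]]
k=(abs(L[:,0]+90)<10)&(abs(L[:,1])<62)&(L[:,2]>165)&(L[:,2]<200);q=L[k]
for lo in range(-60,60,8):
    j=(q[:,1]>=lo)&(q[:,1]<lo+8)
    if j.sum()>3: print(lo+4,j.sum(),np.median(q[j],0).round(1))
g=ctrl.grab_frame("scene");save(g,"s7.png",crop=(80,80,330,310),s=2.5)
Q=cloud(g)
for n in("dish","bottle","jar","tipbox"):
    for m in ctrl.masks_of("scene",n)[:1]: print(n,[round(x,1) for x in m["bbox"]],np.nanmedian(Q[m["pixels"]],0).round(1))
E
```

```text
19.975 [469.9 233.1 485.5]
-56 15 [-91.7 -53.4 174.2]
-48 54 [-91.2 -47.7 180.8]
-40 48 [-91.3 -40.  181.1]
-32 54 [-91.3 -32.2 181.2]
-24 49 [-90.8 -23.8 181.1]
-16 47 [-91.8 -16.1 181. ]
-8 54 [-91.3  -8.  178.7]
0 165 [-89.8  -0.6 180.1]
8 41 [-90.8   7.9 178.6]
16 54 [-91.3  15.5 181.1]
24 45 [-90.8  23.7 181.3]
32 44 [-91.3  31.9 181.4]
40 48 [-91.3  40.  181.6]
48 36 [-91.3  47.5 181.4]
56 4 [-91.3  53.4 174.8]
dish [176.9, 233.3, 222.1, 291.2] [ 561.8 -218.    19.9]
bottle [268.8, 92.7, 281.8, 131.4] [460.7 421.1  67.5]
jar [93.8, 289.6, 122.8, 326.4] [ 474.6 -437.1   61. ]
tipbox [265.2, 207.6, 312.3, 254.5] [738.5 -27.1  56.2]
```

View pics/s7.png

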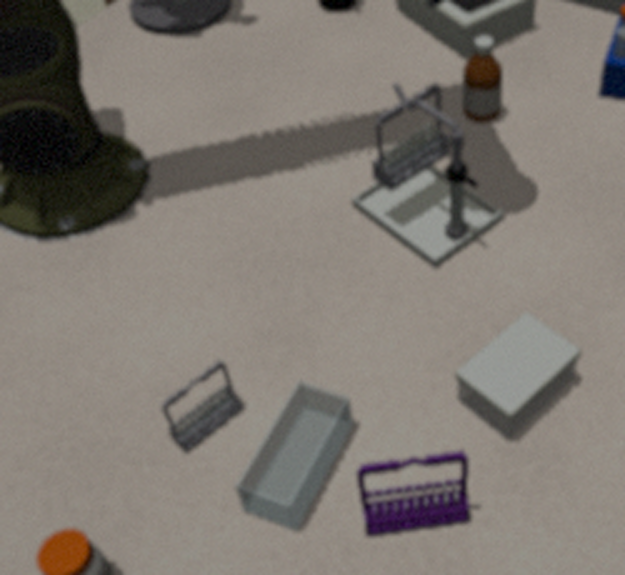

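The picture shows the rack hanging from the hook at (410,140) and the empty dish in place. Over the strip's length its height varies by under 1 mm, so it is level. Handing in.

```bash
python3 -c "
from bench import ctrl
print(ctrl.hand_in())"
```

```text
the job is handed in; nothing more can be done
None
```

The staining rack now hangs freely on the drip stand's hook, and the job is handed in at about 20 s of robot time. I lifted it from the dish by the strip beside the kink, brought the hook in through the handle's window from the tip's side, and lowered until the hook carried it. I let go only then.

**Finding the hook:** Depth from two cameras put H at about 176 mm. I felt contact within about 2 mm of where that predicted. The first touch showed side forces of about 1.5 N. I shifted the rack back about 2 mm along the hook and just under 1 mm sideways, which took one overshoot. Side forces were then under 0.6 N. At release the wrist carried about 0 N vertically, with no sign of a drop.

**Last checks:**
- **Level:** the bar's height varies by less than 1 mm from one end to the other.
- **Position:** the hook sits in the kink, within about 1 mm of its middle. Along the hook, the bar is about 2 mm from the nominal point, on the level part.
- **Bystanders:** bottle, jar and tip box were found where they were, to within about 1 mm in plan. The dish was found in the same place in the picture, to about 3 pixels. Its median depth point changed because the rack is no longer in it.
- **Arm:** it stands clear above the rack, touching nothing.

No check failed.

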